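# Right a toppled screw jack and set its thumbscrew

### The job

The small levelling jack has been knocked over on the work table: stand it upright on its square foot again. Then turn its thumbscrew clockwise (seen from above) until it seats against the stop pin, and back it off a quarter turn, so that there is adjustment in hand both ways. Finish while still gripping the thumbscrew by its bar in that position, with the jack standing flat on the table; leave the cup, the squeeze bottle and the stamp where they stand.

Things in the scene. Friction and masses are not known exactly. Their poses are not given: they have to be found in the camera images.
- jack: Loose screw jack of grey iron and steel, 0.63 kg, 157 mm tall. Origin: centre of the foot's underside; z along the pillar to the thumbscrew. Square foot 76 x 76 x 18 mm, sides along x and y; square pillar; collar; thumbscrew on top. It starts lying on its +x side, thumbscrew end roughly away from the robot and 7 degrees down. Bottom-heavy: within 45 degrees of upright it settles onto its foot by itself.
- pillar (a point): Point on the jack's axis inside the pillar, 60 mm above the underside of the foot, axes as the jack's: the place to grip, across two opposite faces. The pillar is 30 x 30 mm, faces square to x and y, from 18 to 104 mm above the underside of the foot (86 mm free length).
- stop_pin (a point): Top of the steel stop pin, 5.6 mm thick and 7 mm tall, that stands on the jack's collar 20 mm from the axis on the +x side. The collar is a round steel disc 54 mm across, 104 to 112 mm above the underside of the foot. Axes as the jack's. The jack's weight keeps it from turning while the thumbscrew is turned.
- thumb_bar (a point): Centre of the thumbscrew's steel grip bar, on the jack's axis, 140 mm above the underside of the foot; the bar's lower edge is 16 mm clear above the collar, 9 mm above the pin. Bar: 38 mm long (point's x), 12 mm thick (y), 24 mm high (z), a 5 mm round tip on top. Below it a hub 24 mm across with a lug that runs against the stop pin. Axes turn with the thumbscrew.
- thumbscrew (a joint): Turn of the thumbscrew about the jack's z, rad: 0 = seated, lug against the stop pin, bar along the jack's x. Grows as it is backed off, anticlockwise from above (quarter turn = 1.57). Turns in place without rising; friction 0.03 N m keeps it where it is left. Starts 0.8 to 2.1 rad backed off.
- water_cup_mid (a point): White cup, 69 mm across, 64 mm tall, standing upright; point at its centre half-way up. To be left alone.
- slip_bottle_mid (a point): White squeeze bottle with a pointed nozzle, 58 mm across, 137 mm tall, standing upright; point at its centre half-way up. To be left alone.
- stamp_mid (a point): Turned wooden stamp, 26 mm across, 54 mm tall, standing upright; point at its centre half-way up. To be left alone.
Mind the look-alikes: they are no part of the job. Leave any green look-alike of the jack alone.

How it is judged:
On the way, in this order (a step that is already met when the one before it is completed fails the run):
1. the jack stands upright on its foot (angle between pillar's own z axis and vertical below 0.06 rad and height (world z) of jack between -0.006 and 0.006 m), for 0.2 s.
2. with the jack upright, the thumbscrew is turned in until it seats (all of step 1 and value of joint thumbscrew below 0.06 rad), for 0.1 s.
At the end, for the whole second after the job is handed in: Jack upright (0.06 rad), foot flat on the table; after seating, thumbscrew backed off to 1.31-1.83 rad and still, held by the fingers at the bar (over 2 N, grasp point within 30 mm of its centre); cup, bottle and stamp upright, within 25 mm of where they stood (all of step 1 and value of joint thumbscrew between 1.31 and 1.83 rad and velocity of joint thumbscrew between -0.1 and 0.1 rad/s and contact force between the fingers and jack above 2 N and distance between the grasp point and thumb_bar below 0.03 m and not (distance of water_cup_mid from where it was at the start of the episode above 0.025 m or angle between water_cup_mid's own z axis and vertical above 0.3 rad) and not (distance of slip_bottle_mid from where it was at the start of the episode above 0.025 m or angle between slip_bottle_mid's own z axis and vertical above 0.3 rad) and not (distance of stamp_mid from where it was at the start of the episode above 0.025 m or angle between stamp_mid's own z axis and vertical above 0.3 rad)); the arm keeps its last pose, push and grip.
It fails at once if the cup is pushed away or knocked over (distance of water_cup_mid from where it was at the start of the episode above 0.025 m or angle between water_cup_mid's own z axis and vertical above 0.3 rad).
It fails at once if the squeeze bottle is pushed away or knocked over (distance of slip_bottle_mid from where it was at the start of the episode above 0.025 m or angle between slip_bottle_mid's own z axis and vertical above 0.3 rad).
It fails at once if the stamp is pushed away or knocked over (distance of stamp_mid from where it was at the start of the episode above 0.025 m or angle between stamp_mid's own z axis and vertical above 0.3 rad).
It also fails if it takes over 64 s, if anything falls off the work surface, if the arm or the gripper's body presses on something with over 40 N, if the wrist force passes 120 N, or if a joint passes its speed limit or range.

### The arm

A 7-joint arm with a two-finger parallel gripper is mounted at the origin on a cart in front of the work surface, level with it; the furniture and walls round the work are solid. World frame = base frame: x ahead of the robot, y to its left, z up, the work surface at z = 0. Lengths are in m, angles in rad, forces in N, time in s.
With the tool pointing down it reaches from about 0.35 to 0.9 m from the base axis. Payload 8.1 kg.
Tool frame: the origin (TCP) lies midway between the tips of the shut fingers; the grasp point (between the pads) lies arm.grasp_offset behind it (arm.grasp_offset is the distance from the TCP to the grasp point, in m); z points along the fingers, y is the line along which they close (so a half turn about z gives the same grasp; the last joint's range is limited). The gripper opens to 92 mm and grips with 3 to 60 N. Pads are 19 mm wide; open, the fingers measure 130 mm over their backs; the gripper's body (75 mm by 190 mm) begins 47 mm behind the grasp point.
Start: joints at [-1.397, 0.434, 0.025, 1.573, -0.012, 1.134, -0.075], TCP at [0.171, 0.601, 0.227] pointing down, gripper open.
Joint ranges: [-2.62, 2.62], [-0.44, 2.09], [-1.27, 1.32], [0.08, 2.57], [-1.32, 4.46], [0.12, 2], [-2.74, 2.74]. Speed limits (rad/s): [2.22, 2.22, 3.01, 3.01, 3.14, 3.14, 3.14].

### API

Orientations are given as a rotation vector (axis times angle).
In Python, from cell import observe, imaging, arm gives the robot as it stands.
- The arm moves only by the tool apply_moves, never from a script. Its argument "commands" is a list of rows, each a list of 5 numbers: the opening in per cent of the stroke, from 0 (shut) to 100 (fully open), then the shift along the world's x, y, z in units of 0.06 m (1.0 is 0.06 m), then the turn about the world's z in units of 0.5 rad (1.0 is 0.5 rad). A call has 1 to 12 rows; each row shifts and turns the commanded pose from where the row before left it; what a row does not reach is not made up. A row lasts 1/8 s, in which the tool goes at most 62.5 mm and 10.7 degrees, less where a joint would pass 70% of its speed; a pose out of reach is approached as far as the arm can. A call with a number of a shift or a turn outside -1 to 1 is refused whole. A call with a gripper value outside its range is refused whole. The fingers move at their own pace and stop on an object; "newtons" is the grip in N (left out, the last holds). Time passes only in rows, so rows that do not move let the fingers close. It gives the time, the measured TCP pose, the force, the opening and the grip force at its end, in the units of the state.
- observe(): the state, without advancing time (a new reading comes with each control period).
- imaging.get_image(name): name is "scene" or "side" or "wrist"; returns (picture, depth): 480x640x3 uint8, red, green, blue; 480x640 float32, m along the optical axis (not along the pixel's ray), 0 where there is no reading.
- imaging.camera_params(name): a dict with "camera_matrix" (3x3 intrinsics, pixels), "origin" and "rotation" of the camera in the world; the wrist camera has in their place "tool_from_camera" (4x4, takes a point from camera to tool coordinates, whose origin is the TCP and whose axes are the flange's). Camera axes: x right, y up, looking along -z (the intrinsics and any distortion apply to the point x, -y, -z); pixel columns grow to the right and rows downward; lengths in m; the calibration is good to about 2 mm. The wrist camera is an equidistant fisheye: a pixel r from the principal point sees the ray r / f radians off the axis. A picture is of the moment at which its call begins: read the wrist's pose just before it. camera_params takes no time and is no camera call.
- arm.sign_off(): hands the job in; it is judged then, once.
The state is a dict: "clock": time; "joints": joint angles; "dq": joint speeds; "joint_efforts": joint torques, N m; "position": TCP position; "ee_rot": TCP orientation; "force": force on the tool from outside, world axes, zero at the start; "ft_torque": the same for the moment, N m; "width": opening from 0.0 (shut) to 1.0 (fully open); "gripper_force": force on a finger pad.
Only numpy, scipy, OpenCV 4.12 (cv2) and the standard library are available. Lean on these libraries where they do the work, as an engineer would, in place of code of your own. Each camera call takes 0.05 s, during which the arm holds its last target. There are 200 camera calls.

## Working session

There is one attempt and no reset: what is moved stays moved. The work goes in short steps, Python scripts to look and compute and a tool call to move; the robot and the scene stay as the last step left them, time stands still between calls to the robot, and variables do not carry over. Pictures are saved under pics/ and viewed, at most 10 in all, crops included, and the job is handed in when it is done.

Besides the shell and the picture viewer there is one more tool, called after "Emit:" by a JSON object that holds its "op" and its "data", one argument or row to a line. apply_moves: Moves the arm, as the interface text tells. Its arguments: {"type":"object","properties":{"commands":{"type":"array"},"newtons":{"type":"number"}},"required":["commands"]}

```bash
ls; mkdir -p pics; cat > h.py <<'E'
import numpy as np, cv2
from cell import observe, imaging, arm
from scipy.spatial.transform import Rotation as R
def snap(n,f):
    im,d=imaging.get_image(n); cv2.imwrite(f'pics/{f}.png',im[:,:,::-1]); np.save(f'pics/{f}.npy',d); return im,d
def pts(n,d,uv):
    p=imaging.camera_params(n);K=np.array(p['camera_matrix']);o=np.array(p['origin']);r=np.array(p['rotation'])
    if r.shape!=(3,3): r=R.from_rotvec(r).as_matrix()
    uv=np.atleast_2d(uv); z=d[uv[:,1],uv[:,0]]
    c=np.c_[(uv[:,0]-K[0,2])/K[0,0]*z,-(uv[:,1]-K[1,2])/K[1,1]*z,-z]
    return c@r.T+o
E
python3 - <<'E'
from h import *
print(observe()); print(arm.grasp_offset)
for n in ('scene','side','wrist'):
    snap(n,n+'0'); print(n,imaging.camera_params(n))
a=cv2.imread('pics/scene0.png');b=cv2.imread('pics/side0.png')
E
```

```text
pics
{'clock': 0.0, 'joints': array([-1.39657399,  0.43520885,  0.02493374,  1.5740797 , -0.01154323,
        1.13396609, -0.07509878]), 'dq': array([ 1.09084259e-03,  1.15708550e-03,  6.47595375e-05,  9.80061639e-04,
        1.92105215e-04, -3.77317974e-04, -1.03448421e-03]), 'joint_efforts': array([ 1.34552533e-04, -6.67828274e+01,  9.85719413e-01, -3.14476347e+01,
       -6.04704022e-02,  4.23990400e-02,  1.57567652e-04]), 'position': array([0.17072849, 0.6007192 , 0.22596002]), 'ee_rot': array([-4.33452869e-01, -3.11150867e+00,  2.38439765e-03]), 'force': array([ 0.4499569 , -0.2709941 , -0.27459181]), 'ft_torque': array([ 0.03134962, -0.05944844,  0.0385939 ]), 'gripper_force': 0.0, 'width': 0.9995655023266554}
0.0188
scene {'camera_matrix': array([[508.70547333,   0.        , 317.12927548],
       [  0.        , 508.70547333, 238.17573772],
       [  0.        ,   0.        ,   1.        ]]), 'origin': array([-0.02632632, -0.68594182,  0.72109593]), 'rotation': array([ 0.95068502, -0.27365744, -0.55822833])}
side {'camera_matrix': array([[435.53117005,   0.        , 323.93364269],
       [  0.        , 435.53117005, 239.59669474],
       [  0.        ,   0.        ,   1.        ]]), 'origin': array([ 0.52278042, -0.58805672,  0.56811957]), 'rotation': array([ 0.96284849, -0.00666708,  0.03798248])}
wrist {'camera_matrix': array([[371.64829954,   0.        , 320.96796902],
       [  0.        , 371.64829954, 235.86189897],
       [  0.        ,   0.        ,   1.        ]]), 'tool_from_camera': array([[-1.01076715e-03,  9.62794780e-01,  2.70231735e-01,
         7.32575997e-02],
       [ 9.99998846e-01,  1.27968762e-03, -8.18965903e-04,
        -5.72385890e-05],
       [-1.13430830e-03,  2.70230596e-01, -9.62794962e-01,
        -1.57171410e-01],
       [ 0.00000000e+00,  0.00000000e+00,  0.00000000e+00,
         1.00000000e+00]])}
```

View pics/scene0.png

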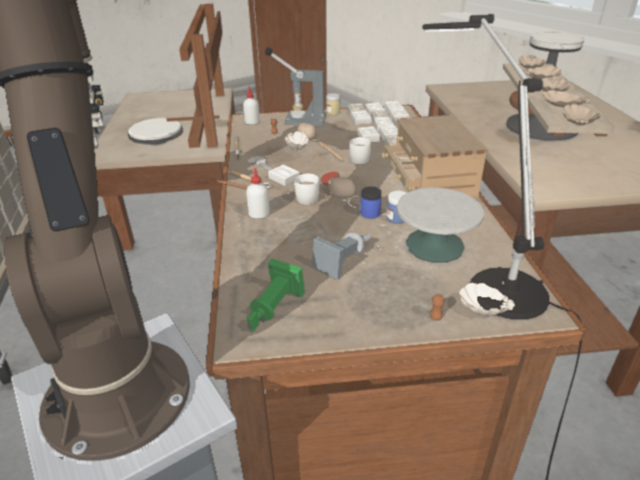

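View pics/side0.png

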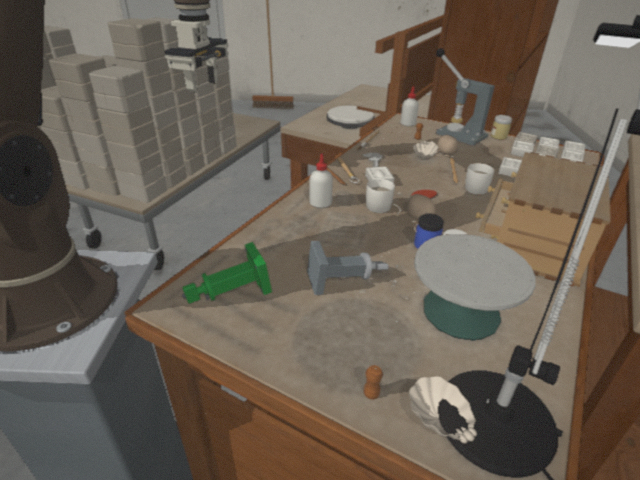

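The grey jack lies at about (315–388, 240–293) in the side view and (313–365, 233–278) in the scene view. The green one beside it is the look-alike. The stamp is at (373, 382) and the turntable is to the right of the jack. Next I'll enlarge the jack and get its depth geometry.

```bash
python3 - <<'E'
from h import *
a=cv2.imread('pics/scene0.png')[215:295,290:390];b=cv2.imread('pics/side0.png')[225:305,295:395]
c=np.hstack([cv2.resize(x,None,fx=4,fy=4,interpolation=cv2.INTER_CUBIC) for x in(a,b)]);cv2.imwrite('pics/c1.png',c)
for n,box in (('side',(290,420,225,310)),('scene',(300,372,222,285))):
    d=np.load(f'pics/{n}0.npy');u,v=np.meshgrid(range(box[0],box[1]),range(box[2],box[3]))
    uv=np.c_[u.ravel(),v.ravel()];P=pts(n,d,uv)
    im=cv2.imread(f'pics/{n}0.png')[uv[:,1],uv[:,0]].astype(int)
    m=(P[:,2]>0.008)&(d[uv[:,1],uv[:,0]]>0)&(im[:,1]<im[:,2]+25)&(np.abs(P[:,0]-.5)<.25)
    Q=P[m]; print(n,m.sum(),Q.min(0),Q.max(0)); np.save(f'pics/{n}_pts.npy',np.c_[Q,uv[m]])
    for x0 in np.arange(Q[:,0].min(),Q[:,0].max(),.01):
        s=Q[(Q[:,0]>=x0)&(Q[:,0]<x0+.01)]
        if len(s)>5: print(round(x0,3),len(s),'y',s[:,1].min().round(3),s[:,1].max().round(3),'z',s[:,2].max().round(3), 'ytop',s[s[:,2]>s[:,2].max()-.006][:,1].round(3).mean())
d=np.load('pics/side0.npy')
for nm,p in dict(stamp=(373,382),bottle=(320,190),cup=(378,195),disc=(420,262),disc2=(470,240),disc3=(450,300),mug2=(478,178),blue=(428,225),green=(257,270),greent=(195,293)).items(): print(nm,pts('side',d,p).round(3))
E
```

```text
side 2098 [ 0.48016267 -0.02310947  0.00824863] [0.72207528 0.23037142 0.11329778]
0.48 129 y 0.071 0.112 z 0.079 ytop 0.10557142857142857
0.49 233 y 0.037 0.114 z 0.079 ytop 0.09
0.5 251 y 0.036 0.113 z 0.08 ytop 0.07097087378640778
0.51 180 y 0.037 0.094 z 0.078 ytop 0.05601724137931034
0.52 104 y 0.042 0.097 z 0.076 ytop 0.044500000000000005
0.53 104 y 0.067 0.099 z 0.053 ytop 0.08354545454545452
0.54 105 y 0.071 0.101 z 0.051 ytop 0.0845
0.55 106 y 0.073 0.108 z 0.05 ytop 0.08979245283018866
0.56 106 y 0.076 0.108 z 0.048 ytop 0.09161818181818181
0.57 101 y 0.078 0.111 z 0.047 ytop 0.09320754716981133
0.58 103 y 0.081 0.125 z 0.05 ytop 0.09726666666666667
0.59 142 y 0.075 0.121 z 0.057 ytop 0.10081481481481483
0.6 66 y 0.076 0.108 z 0.054 ytop 0.0932
0.61 44 y 0.09 0.123 z 0.037 ytop 0.10088235294117648
0.62 41 y 0.091 0.125 z 0.038 ytop 0.09695000000000001
0.63 34 y 0.092 0.124 z 0.038 ytop 0.09876470588235295
0.64 6 y 0.097 0.115 z 0.034 ytop 0.09925
0.67 114 y -0.023 0.042 z 0.113 ytop 0.008267326732673268
0.68 25 y 0.018 0.056 z 0.113 ytop 0.03844
0.71 96 y 0.199 0.23 z 0.061
[... 594 characters left out ...]
 z 0.049 ytop 0.08844827586206898
0.57 52 y 0.077 0.107 z 0.047 ytop 0.09062068965517242
0.58 54 y 0.079 0.123 z 0.045 ytop 0.09635483870967741
0.59 113 y 0.075 0.124 z 0.055 ytop 0.10275000000000001
0.6 69 y 0.074 0.113 z 0.053 ytop 0.09494117647058824
0.62 25 y 0.089 0.111 z 0.038 ytop 0.09460000000000002
0.63 21 y 0.091 0.118 z 0.036 ytop 0.09616666666666666
0.64 6 y 0.093 0.102 z 0.035 ytop 0.09833333333333334
stamp [[ 0.594 -0.187  0.042]]
bottle [[0.497 0.366 0.053]]
cup [[0.639 0.351 0.053]]
disc [[0.681 0.011 0.111]]
disc2 [[0.784 0.082 0.113]]
disc3 [[ 0.716 -0.076  0.105]]
mug2 [[0.912 0.463 0.052]]
blue [[0.732 0.193 0.072]]
green [[0.393 0.034 0.062]]
greent [[0.281 0.005 0.026]]
```

View pics/c1.png

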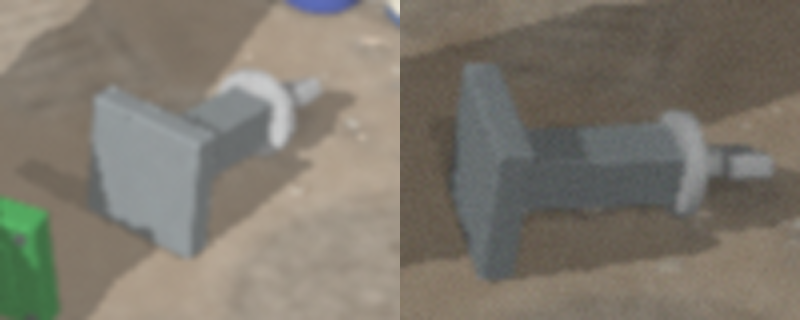

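Both views agree, with the foot near x 0.49 and the screw end near x 0.64. The jack points roughly 17° left of straight ahead. I'll fit its pose and check for overhead obstacles.

```bash
python3 - <<'E'
from h import *
from scipy.optimize import least_squares
Q=np.vstack([np.load(f'pics/{n}_pts.npy') for n in('side','scene')])[:,:3]
Q=Q[(Q[:,0]>.47)&(Q[:,0]<.65)&(Q[:,1]>.03)&(Q[:,2]<.085)]
def loc(p,P):
    e,h=p[3],p[4]
    z=np.array([np.cos(h)*np.cos(e),np.sin(h)*np.cos(e),np.sin(e)])
    y=np.array([-np.sin(h),np.cos(h),0]);x=np.cross(y,z)
    return (P-p[:3])@np.c_[x,y,z]
def box(L,c,s):
    q=np.abs(L-c)-s; return np.linalg.norm(np.maximum(q,0),axis=1)+np.minimum(q.max(1),0)
def f(p):
    L=loc(p,Q)
    d=[box(L,[0,0,.009],[.038,.038,.009]),box(L,[0,0,.061],[.015,.015,.043])]
    r=np.hypot(L[:,0],L[:,1])
    for R_,a,b in((.027,.104,.112),(.012,.112,.128),(.012,.128,.152)):
        q=np.c_[r-R_,np.abs(L[:,2]-(a+b)/2)-(b-a)/2]; d.append(np.linalg.norm(np.maximum(q,0),axis=1)+np.minimum(q.max(1),0))
    d=np.array(d); return d[np.abs(d).argmin(0),np.arange(len(Q))]
s=least_squares(f,[.485,.07,.038,-.12,.3],loss='soft_l1',f_scale=.003)
p=s.x;print('pose',p.round(4),'rms',np.sqrt(np.mean(f(p)**2)))
e,h=p[3:];z=np.array([np.cos(h)*np.cos(e),np.sin(h)*np.cos(e),np.sin(e)])
for t in(.06,.088,.14):print(t,(p[:3]+t*z).round(4))
for n in('side','scene'):
    d=np.load(f'pics/{n}0.npy');u,v=np.meshgrid(range(640),range(480));P=pts(n,d,np.c_[u.ravel(),v.ravel()])
    for zl in(.1,.2,.3,.4,.5):
        m=(P[:,2]>zl)&(P[:,2]<zl+.1)&(P[:,0]>.3)&(P[:,0]<.95)&(abs(P[:,1])<.6)&(d.ravel()>0)
        g=np.unique((P[m][:,:2]/.05).round().astype(int),axis=0)*5; print(n,zl,g.tolist()[:40])
    m=(P[:,2]>.015)&(P[:,2]<.3)&(P[:,0]>.25)&(P[:,0]<.46)&(abs(P[:,1])<.12)&(d.ravel()>0)
    print('green',P[m].min(0).round(3),P[m].max(0).round(3))
E
```

```text
pose [ 0.4933  0.0748  0.0397 -0.1121  0.2476] rms 0.0018733038385333543
0.06 [0.5511 0.0894 0.033 ]
0.088 [0.578  0.0962 0.0299]
0.14 [0.6281 0.1088 0.0241]
side 0.1 [[50, 40], [65, 0], [65, 5], [70, -10], [70, -5], [70, 0], [70, 5], [70, 10], [75, -25], [75, -20], [75, -10], [75, -5], [75, 0], [75, 5], [75, 10], [80, -25], [80, -20], [80, -10], [80, -5], [80, 0], [80, 5], [80, 10], [85, -10], [85, -5], [85, 0], [85, 5], [85, 10], [85, 15], [85, 20], [90, 15], [90, 20], [90, 25], [90, 30], [95, 10], [95, 15], [95, 20], [95, 25], [95, 30], [95, 35]]
side 0.2 [[80, -20], [80, -15], [85, -15]]
side 0.3 [[80, -15], [85, -15], [85, -10], [85, -5], [90, -10]]
side 0.4 [[85, -10], [90, -5], [90, 0], [95, 20]]
side 0.5 []
green [ 0.258 -0.004  0.015] [0.414 0.101 0.08 ]
scene 0.1 [[50, 40], [65, 0], [70, -10], [70, -5], [70, 0], [70, 5], [70, 10], [75, -25], [75, -20], [75, -10], [75, -5], [75, 0], [75, 5], [75, 10], [80, -25], [80, -20], [80, -10], [80, -5], [80, 0], [80, 5], [80, 10], [85, -10], [85, -5], [85, 0], [85, 5], [85, 10], [85, 15], [90, 0], [90, 15], [90, 20], [90, 25], [95, 10], [95, 15], [95, 20], [95, 25], [95, 30], [95, 35]]
scene 0.2 [[80, -20], [80, -15], [85, -15]]
scene 0.3 [[80, -15], [85, -15], [85, -10], [90, -10]]
scene 0.4 [[85, -10], [90, -10], [90, -5], [90, 0], [95, 0], [95, 5], [95, 20]]
scene 0.5 []
green [ 0.259 -0.006  0.015] [0.416 0.104 0.079]
```

Emit:
{"op": "apply_moves", "data": {
  "commands": [
    [100,0.565,-0.7,0,0.0875],
    [100,0.565,-0.7,0,0.0875],
    [100,0.565,-0.7,0,0.0875],
    [100,0.565,-0.7,0,0.0875],
    [100,0.565,-0.7,0,0.0875],
    [100,0.565,-0.7,0,0.0875],
    [100,0.565,-0.7,0,0.0875],
    [100,0.565,-0.7,0,0.0875],
    [100,0.565,-0.7,0,0.0875],
    [100,0.565,-0.7,0,0.0875],
    [100,0.565,-0.7,0,0.0875],
    [100,0.565,-0.7,0,0.0875]
  ],
  "newtons": 15
}}

```text
clock: 1.65
position: [0.5784, 0.0958, 0.2266]
ee_rot: [0.391, -3.117, -0.0]
force: [-0.1, 0.2, 0.5]
width: 1.002
gripper_force: 0.0
```

Emit:
{"op": "apply_moves", "data": {
  "commands": [
    [100,0,0,0,0],
    [100,0,0,0,0]
  ]
}}

```text
clock: 1.9
position: [0.5771, 0.0976, 0.2263]
ee_rot: [0.388, -3.117, -0.001]
force: [-0.1, 0.8, -0.2]
width: 1.001
gripper_force: 0.0
```

Emit:
{"op": "apply_moves", "data": {
  "commands": [
    [100,0,0,-0.8,0],
    [100,0,0,-0.8,0],
    [100,0,0,-0.8,0],
    [100,0,0,-0.6,0],
    [100,0,0,-0.44,0],
    [100,0,0,0,0],
    [100,0,0,0,0]
  ]
}}

```text
clock: 2.78
position: [0.5779, 0.0984, 0.0214]
ee_rot: [-0.391, 3.116, 0.001]
force: [-0.1, -0.4, 0.1]
width: 0.998
gripper_force: 0.0
```

Emit:
{"op": "apply_moves", "data": {
  "commands": [
    [0,0,0,0,0],
    [0,0,0,0,0],
    [0,0,0,0,0],
    [0,0,0,0,0],
    [0,0,0,0,0],
    [0,0,0,0,0]
  ],
  "newtons": 15
}}

```text
clock: 3.52
position: [0.5776, 0.0972, 0.0203]
ee_rot: [0.389, -3.117, -0.0]
force: [-0.3, 0.3, -0.9]
width: 0.395
gripper_force: 0.0
```

Emit:
{"op": "apply_moves", "data": {
  "commands": [
    [0,0,0,0,0],
    [0,0,0,0,0],
    [0,0,0,0,0],
    [0,0,0,0,0]
  ]
}}

```text
clock: 4.03
position: [0.5776, 0.097, 0.0203]
ee_rot: [0.389, -3.117, 0.0]
force: [0.8, -1.0, 0.0]
width: 0.323
gripper_force: 15.0
```

Emit:
{"op": "apply_moves", "data": {
  "commands": [
    [0,0,0,0.3,0],
    [0,0,0,0.4,0],
    [0,0,0,0.4,0],
    [0,0,0,0.4,0],
    [0,0,0,0.4,0],
    [0,0,0,0,0],
    [0,0,0,0,0]
  ]
}}

```text
clock: 4.9
position: [0.5769, 0.0973, 0.1337]
ee_rot: [0.389, -3.116, -0.0]
force: [-0.3, 0.6, -7.5]
width: 0.326
gripper_force: 18.5
```

```bash
python3 - <<'E'
from h import *
snap('side','side1');snap('scene','scene1')
a=cv2.imread('pics/scene1.png')[130:290,270:430];b=cv2.imread('pics/side1.png')[140:300,280:440]
cv2.imwrite('pics/c2.png',np.hstack([cv2.resize(x,None,fx=2.5,fy=2.5,interpolation=cv2.INTER_CUBIC) for x in(a,b)]))
E
```

```text
(no output)
```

View pics/c2.png

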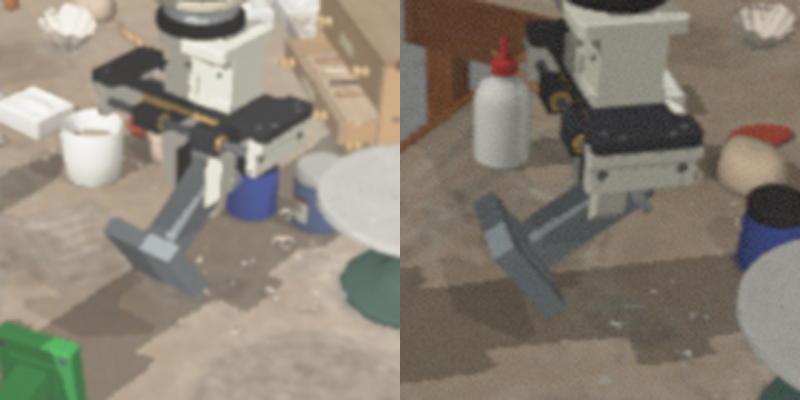

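The jack hangs from the grip with its foot down, partly tilted. The foot is at about (535, 255) in the right crop and the screw end is just under the palm. I'll measure the tilt.

```bash
cat >> h.py <<'E'
from scipy.optimize import least_squares
def axes(e,h):
    z=np.array([np.cos(h)*np.cos(e),np.sin(h)*np.cos(e),np.sin(e)]);y=np.array([-np.sin(h),np.cos(h),0]);return np.c_[np.cross(y,z),y,z]
def box(L,c,s):
    q=np.abs(L-c)-s; return np.linalg.norm(np.maximum(q,0),axis=1)+np.minimum(q.max(1),0)
def cyl(L,R_,a,b):
    q=np.c_[np.hypot(L[:,0],L[:,1])-R_,np.abs(L[:,2]-(a+b)/2)-(b-a)/2]; return np.linalg.norm(np.maximum(q,0),axis=1)+np.minimum(q.max(1),0)
def sdf(p,Q,bar=True):
    L=(Q-p[:3])@axes(p[3],p[4])
    d=np.array([box(L,[0,0,.009],[.038,.038,.009]),box(L,[0,0,.061],[.015,.015,.043]),cyl(L,.027,.104,.112)]+([cyl(L,.012,.112,.152)] if bar else []))
    return d[np.abs(d).argmin(0),np.arange(len(Q))]
def fit(f,guess,rad=.012,views=('side','scene'),zmax=9):
    P=np.vstack([(lambda d:pts(n,d,np.argwhere(d>0)[:,::-1]))(np.load(f'pics/{n}{f}.npy')) for n in views]); P=P[(P[:,2]>.005)&(P[:,2]<zmax)]
    p=np.array(guess,float)
    for r in(.025,.015,rad,.008,.006):
        Q=P[np.abs(sdf(p,P,False))<r]
        p=least_squares(lambda q:sdf(q,Q,False),p,loss='soft_l1',f_scale=.003).x
    return p,np.sqrt(np.mean(sdf(p,Q,False)**2)),len(Q)
E
python3 - <<'E'
from h import *
g=np.array([.577,.097,.144])
for e in(.6,.75):
    print([np.round(x,4) for x in fit('1',np.r_[g-.088*axes(e,.248)[:,2],e,.248],zmax=.125)])
E
```

```text
[array([0.5143, 0.083 , 0.0947, 0.5892, 0.195 ]), np.float64(0.0022), np.int64(1453)]
[array([0.5136, 0.0818, 0.0909, 0.5882, 0.2489]), np.float64(0.0015), np.int64(1464)]
```

Emit:
{"op": "apply_moves", "data": {
  "commands": [
    [0,0,0.5,0,0],
    [0,0,0.5,-0.2,0],
    [0,0,0,-0.3,0],
    [0,0,0,-0.2,0],
    [0,0,0,-0.15,0],
    [0,0,0,-0.06,0],
    [0,0,0,0,0]
  ]
}}

```text
clock: 5.88
position: [0.5778, 0.1568, 0.0798]
ee_rot: [0.388, -3.118, 0.0]
force: [-0.1, -0.5, -5.9]
width: 0.324
gripper_force: 19.1
```

Emit:
{"op": "apply_moves", "data": {
  "commands": [
    [0,0,0,-0.05,0],
    [0,0,0,-0.05,0],
    [0,0,0,-0.03,0],
    [0,0,0,0,0]
  ]
}}

```text
clock: 6.38
position: [0.58, 0.1579, 0.0738]
ee_rot: [-0.388, 3.112, 0.002]
force: [2.0, -0.0, 4.9]
width: 0.325
gripper_force: 15.3
```

Emit:
{"op": "apply_moves", "data": {
  "commands": [
    [0,0,0,0,0],
    [0,-0.075,-0.019,0.045,0],
    [0,-0.075,-0.019,0.045,0],
    [0,-0.07,-0.018,0.03,0],
    [0,-0.07,-0.018,0.03,0],
    [0,0,0,0,0]
  ],
  "newtons": 8
}}

```text
clock: 7.12
position: [0.5596, 0.1527, 0.081]
ee_rot: [0.389, -3.117, -0.0]
force: [1.0, -0.1, 3.3]
width: 0.323
gripper_force: 9.0
```

```bash
python3 - <<'E'
from h import *
snap('side','side2');snap('scene','scene2')
o=observe();g=o['position']+[0,0,.01];print(o['force'],o['position'])
for e in(.6,.8):
    print([np.round(x,4) for x in fit('2',np.r_[g-.088*axes(e,.248)[:,2],e,.248],zmax=.07)])
E
```

```text
[0.23102383 0.68026025 4.98636526] [0.55984693 0.15272533 0.0809202 ]
[array([0.4894, 0.1349, 0.0412, 0.6   , 0.248 ]), np.float64(0.0031), np.int64(947)]
[array([0.5107, 0.1406, 0.0275, 0.7644, 0.2508]), np.float64(0.0017), np.int64(1570)]
```

Emit:
{"op": "apply_moves", "data": {
  "commands": [
    [0,-0.108,-0.028,0.04,0],
    [0,-0.108,-0.028,0.035,0],
    [0,-0.108,-0.028,0.025,0],
    [0,0,0,0,0]
  ]
}}

```text
clock: 7.72
position: [0.5392, 0.1471, 0.0864]
ee_rot: [0.388, -3.115, 0.001]
force: [0.3, 0.3, -6.8]
width: 0.327
gripper_force: 9.9
```

```bash
python3 - <<'E'
from h import *
snap('side','side3');snap('scene','scene3')
o=observe();g=o['position']+[0,0,.01];print(o['force'],o['position'])
for e in(.8,1.):
    print([np.round(x,4) for x in fit('3',np.r_[g-.088*axes(e,.248)[:,2],e,.248],zmax=.07)])
a=cv2.imread('pics/scene3.png')[150:290,260:420];b=cv2.imread('pics/side3.png')[140:280,280:440]
cv2.imwrite('pics/c3.png',np.hstack([cv2.resize(x,None,fx=2.5,fy=2.5,interpolation=cv2.INTER_CUBIC) for x in(a,b)]))
E
```

```text
[-0.47236975 -0.07081166 -7.32025838] [0.54040863 0.14756249 0.08666677]
[array([0.4814, 0.1321, 0.0341, 0.8   , 0.248 ]), np.float64(0.0031), np.int64(910)]
[array([0.5045, 0.1389, 0.0242, 0.9237, 0.2516]), np.float64(0.0018), np.int64(1627)]
```

Emit:
{"op": "apply_moves", "data": {
  "commands": [
    [0,0,0,-0.03,0],
    [0,0,0,0,0],
    [100,0,0,0.1,0],
    [100,0,0,0.6,0],
    [100,0,0,0.9,0],
    [100,0,0,0.9,0],
    [100,0,0,0.9,0],
    [100,0,0,0,0],
    [100,0,0,0,0]
  ]
}}

```text
clock: 8.95
position: [0.5408, 0.1478, 0.2894]
ee_rot: [-0.389, 3.117, 0.001]
force: [-0.3, -0.3, -0.4]
width: 0.99
gripper_force: 0.0
```

```bash
python3 - <<'E'
from h import *
snap('side','side4');snap('scene','scene4')
o=observe();print(o['force'],o['position'],o['joints'].round(3))
print([np.round(x,4) for x in fit('4',[.497,.136,0,1.57,.248],zmax=.115)])
a=cv2.imread('pics/scene4.png')[130:270,250:410];b=cv2.imread('pics/side4.png')[130:270,280:440]
cv2.imwrite('pics/c4.png',np.hstack([cv2.resize(x,None,fx=2.5,fy=2.5,interpolation=cv2.INTER_CUBIC) for x in(a,b)]))
E
```

```text
[ 0.46094303  0.3647217  -1.12037804] [0.54015967 0.14755706 0.28809651] [-0.508  0.282  0.19   1.652 -0.056  1.214  1.514]
[array([4.9700e-01, 1.3650e-01, 1.0000e-04, 1.5691e+00, 2.4800e-01]), np.float64(0.0019), np.int64(2835)]
```

View pics/c4.png

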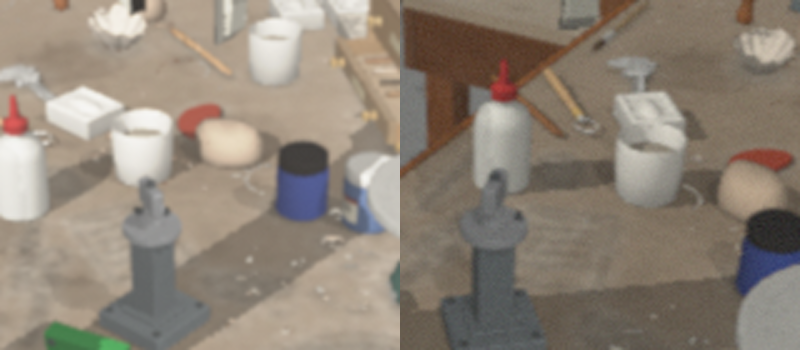

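The jack stands upright at (0.497, 0.137), and the bar is seen nearly end-on from the side camera. I'll measure the bar's yaw from depth points.

```bash
python3 - <<'E'
from h import *
P=np.vstack([(lambda d:pts(n,d,np.argwhere(d>0)[:,::-1]))(np.load(f'pics/{n}4.npy')) for n in('side','scene')])
c=np.array([.497,.1365,0])
Q=P[(np.hypot(*(P-c)[:,:2].T)<.028)&(P[:,2]>.125)&(P[:,2]<.165)]-c
print(len(Q),Q.min(0).round(3),Q.max(0).round(3))
for w in np.arange(0,np.pi,.15):
    def f(p):
        h=p[2];L=np.c_[Q[:,:2]-p[:2],Q[:,2]]@np.array([[np.cos(h),-np.sin(h),0],[np.sin(h),np.cos(h),0],[0,0,1]])
        d=np.array([box(L,[0,0,.14],[.019,.006,.012]),cyl(L,.0025,.15,.157)]); return d[np.abs(d).argmin(0),np.arange(len(Q))]
    s=least_squares(f,[0,0,w],loss='soft_l1',f_scale=.002); print(round(w,2),s.x.round(4),s.cost.round(7))
E
```

```text
288 [-0.008 -0.023  0.125] [0.012 0.018 0.159]
0.0 [1.6000e-03 4.0000e-04 1.3438e+00] 0.000271
0.15 [1.6000e-03 4.0000e-04 1.3438e+00] 0.000271
0.3 [1.6000e-03 4.0000e-04 1.3438e+00] 0.000271
0.45 [1.6000e-03 4.0000e-04 1.3438e+00] 0.000271
0.6 [1.6000e-03 4.0000e-04 1.3438e+00] 0.000271
0.75 [1.6000e-03 4.0000e-04 1.3438e+00] 0.000271
0.9 [1.6000e-03 4.0000e-04 1.3438e+00] 0.000271
1.05 [1.6000e-03 4.0000e-04 1.3438e+00] 0.000271
1.2 [1.6000e-03 4.0000e-04 1.3438e+00] 0.000271
1.35 [1.6000e-03 4.0000e-04 1.3438e+00] 0.000271
1.5 [1.6000e-03 5.0000e-04 1.3488e+00] 0.0002709
1.65 [1.6000e-03 5.0000e-04 1.3488e+00] 0.0002709
1.8 [1.6000e-03 5.0000e-04 1.3488e+00] 0.0002709
1.95 [1.6000e-03 5.0000e-04 1.3488e+00] 0.0002709
2.1 [1.6000e-03 5.0000e-04 1.3488e+00] 0.0002709
2.25 [1.6000e-03 4.0000e-04 1.3438e+00] 0.000271
2.4 [1.6000e-03 4.0000e-04 1.3438e+00] 0.000271
2.55 [1.6000e-03 5.0000e-04 1.3488e+00] 0.0002709
2.7 [1.6000e-03 4.0000e-04 1.3438e+00] 0.000271
2.85 [1.6000e-03 5.0000e-04 1.3488e+00] 0.0002709
3.0 [1.6000e-03 4.0000e-04 4.4853e+00] 0.000271
```

Emit:
{"op": "apply_moves", "data": {
  "commands": [
    [100,-0.058,-0.015,0,-0.341],
    [100,-0.058,-0.015,0,-0.341],
    [100,-0.058,-0.015,0,-0.341],
    [100,-0.058,-0.015,0,-0.341],
    [100,-0.058,-0.015,0,-0.341],
    [100,-0.058,-0.015,0,-0.341],
    [100,-0.058,-0.015,0,-0.341],
    [100,-0.058,-0.015,0,-0.341],
    [100,-0.058,-0.015,0,-0.341],
    [100,-0.058,-0.015,0,-0.341],
    [100,-0.058,-0.015,0,-0.341],
    [100,-0.058,-0.015,0,-0.341]
  ]
}}

```text
clock: 10.55
position: [0.4983, 0.1367, 0.2879]
ee_rot: [-2.464, -1.948, 0.004]
force: [-0.4, -0.5, 0.2]
width: 0.998
gripper_force: 0.0
```

Emit:
{"op": "apply_moves", "data": {
  "commands": [
    [100,0,0,-0.5,0],
    [100,0,0,-0.5,0],
    [100,0,0,-0.5,0],
    [100,0,0,-0.3,0],
    [100,0,0,0,0],
    [100,0,0,0,0]
  ]
}}

```text
clock: 11.3
position: [0.4992, 0.1369, 0.1814]
ee_rot: [2.459, 1.955, -0.0]
force: [0.0, -0.3, 0.0]
width: 0.999
gripper_force: 0.0
```

Emit:
{"op": "apply_moves", "data": {
  "commands": [
    [100,0,0,-0.4,0],
    [100,0,0,-0.35,0],
    [100,0,0,-0.18,0],
    [100,0,0,0,0],
    [25,0,0,0,0],
    [25,0,0,0,0],
    [25,0,0,0,0],
    [25,0,0,0,0],
    [25,0,0,0,0],
    [25,0,0,0,0]
  ],
  "newtons": 10
}}

```text
clock: 12.55
position: [0.499, 0.1369, 0.1254]
ee_rot: [2.459, 1.956, -0.0]
force: [-1.0, 0.5, 0.3]
width: 0.398
gripper_force: 0.0
```

```bash
python3 - <<'E'
from h import *
o=observe();print(o['force'],o['position'],o['width'])
im,d=snap('wrist','wrist5'); cv2.imwrite('pics/w5.png',cv2.resize(cv2.imread('pics/wrist5.png')[200:480,170:470],None,fx=2,fy=2))
E
```

```text
[-0.98865595  0.45146035  0.26565391] [0.49900189 0.13694674 0.12535065] 0.39780573339372777
```

View pics/w5.png

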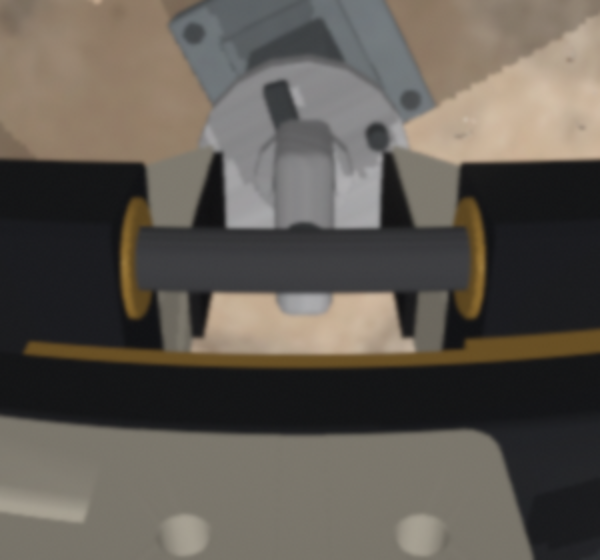

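The bar at (303, 200) is centred and aligned between the fingers, and the stop pin is visible at (377, 135). Now I'll close on it.

Emit:
{"op": "apply_moves", "data": {
  "commands": [
    [0,0,0,0,0],
    [0,0,0,0,0],
    [0,0,0,0,0],
    [0,0,0,0,0],
    [0,0,0,0,0],
    [0,0,0,0,0]
  ],
  "newtons": 15
}}

```text
clock: 13.35
position: [0.4992, 0.1369, 0.1254]
ee_rot: [2.459, 1.955, 0.0]
force: [1.3, -0.9, -2.2]
width: 0.153
gripper_force: 15.0
```

```bash
python3 -c "
from h import *
o=observe();print(o['width'],o['gripper_force'],o['force'],o['ft_torque'],o['joints'])"
```

```text
0.15324711861051613 14.999862313270569 [ 1.33012668 -0.89400706 -2.19233374] [-0.22382173 -0.34977043 -0.03000474] [-0.72340272  0.39671828  0.46658086  1.98379989 -0.24113416  0.81420762
 -0.34847918]
```

Emit:
{"op": "apply_moves", "data": {
  "commands": [
    [0,0,0,0,-0.25],
    [0,0,0,0,-0.25],
    [0,0,0,0,-0.25],
    [0,0,0,0,-0.25],
    [0,0,0,0,-0.25],
    [0,0,0,0,-0.25],
    [0,0,0,0,-0.25],
    [0,0,0,0,0]
  ]
}}

```text
clock: 14.35
position: [0.499, 0.1371, 0.1253]
ee_rot: [3.055, 0.731, -0.0]
force: [1.3, -1.4, -0.8]
width: 0.145
gripper_force: 15.0
```

```bash
python3 - <<'E'
from h import *
o=observe();print(o['width'],o['gripper_force'],o['force'],o['ft_torque'],o['joints'])
snap('side','side6');snap('scene','scene6')
print([np.round(x,4) for x in fit('6',[.497,.136,0,1.57,.3],zmax=.11)])
print([np.round(x,4) for x in fit('6',[.497,.136,0,1.57,.1],zmax=.11)])
snap('wrist','wrist6'); cv2.imwrite('pics/w6.png',cv2.resize(cv2.imread('pics/wrist6.png')[200:370,170:470],None,fx=2,fy=2))
E
```

```text
0.14512941325217407 15.000819861888885 [ 1.28383652 -1.36981914 -0.78286217] [-0.2220022  -0.1573723   0.02717328] [-0.89083567  0.43866063  0.70521727  1.99605218 -0.37865604  0.83909042
 -1.07563413]
[array([0.497, 0.136, 0.   , 1.57 , 0.3  ]), np.float64(0.0021), np.int64(2432)]
[array([ 4.971e-01,  1.360e-01, -1.000e-04,  1.570e+00,  1.000e-01]), np.float64(0.0023), np.int64(2422)]
```

View pics/w6.png

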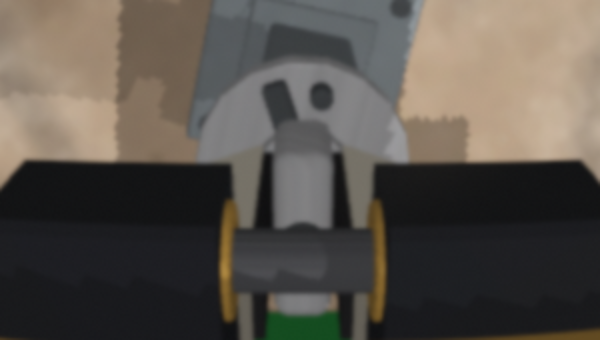

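The pin at (321, 95) is now close to the lug at (280, 100). I'll continue until it seats.

Emit:
{"op": "apply_moves", "data": {
  "commands": [
    [0,0,0,0,-0.15],
    [0,0,0,0,-0.15],
    [0,0,0,0,-0.1],
    [0,0,0,0,-0.1],
    [0,0,0,0,0]
  ]
}}

```text
clock: 15.12
position: [0.499, 0.1371, 0.1253]
ee_rot: [-3.122, -0.346, 0.0]
force: [1.5, 0.5, -0.3]
width: 0.147
gripper_force: 15.0
```

```bash
python3 - <<'E'
from h import *
o=observe();print(o['width'],o['gripper_force'],o['force'],o['ft_torque'],o['joints'],o['ee_rot'])
E
```

```text
0.14709902928409999 15.000293254852295 [ 1.54380865  0.54506575 -0.29147941] [ 0.00063833 -0.09434155  0.00345986] [-0.93630047  0.45645777  0.7750841   1.99923794 -0.42290299  0.85098569
 -1.27683108] [-3.12235128e+00 -3.45739021e-01  1.40233126e-04]
```

Emit:
{"op": "apply_moves", "data": {
  "commands": [
    [0,0,0,0,-0.1],
    [0,0,0,0,-0.1],
    [0,0,0,0,0],
    [0,0,0,0,0]
  ]
}}

```text
clock: 15.62
position: [0.4987, 0.137, 0.1253]
ee_rot: [-3.136, -0.19, 0.001]
force: [-0.7, -0.9, 1.6]
width: 0.146
gripper_force: 15.0
```

```bash
python3 - <<'E'
from h import *
o=observe();print(o['width'],o['gripper_force'],o['force'],o['ft_torque'],o['joints'],o['ee_rot'])
snap('wrist','wrist7'); cv2.imwrite('pics/w7.png',cv2.resize(cv2.imread('pics/wrist7.png')[200:370,170:470],None,fx=2,fy=2))
E
```

```text
0.14592037505844968 15.000057220458984 [-0.73879038 -0.87179261  1.55633498] [-0.06509812  0.27078269  0.07741183] [-0.95439069  0.46448379  0.8036175   2.00072094 -0.44116763  0.85678667
 -1.35661377] [-3.13569917e+00 -1.89681493e-01  8.26040081e-04]
```

View pics/w7.png

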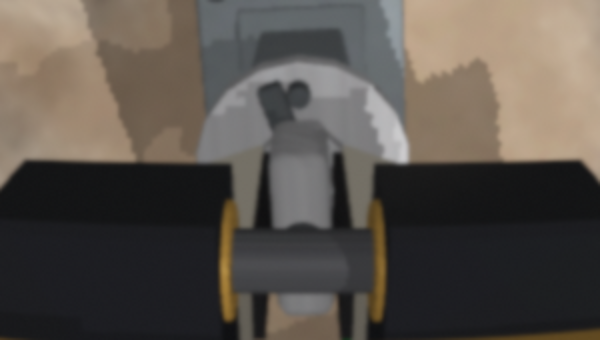

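The lug now touches the pin at (297, 95) and the foot is square with the gripper, so it looks seated. I'll push slightly further to be sure, then back off π/2.

Emit:
{"op": "apply_moves", "data": {
  "commands": [
    [0,0,0,0,-0.1],
    [0,0,0,0,-0.1],
    [0,0,0,0,0],
    [0,0,0,0,0]
  ]
}}

```text
clock: 16.18
position: [0.4989, 0.1369, 0.1253]
ee_rot: [3.141, 0.032, -0.0]
force: [-0.5, -0.5, 0.6]
width: 0.145
gripper_force: 15.0
```

```bash
python3 - <<'E'
from h import *
o=observe();print(o['width'],o['gripper_force'],o['force'],o['ft_torque'],o['joints'],o['ee_rot'])
snap('wrist','wrist8')
E
```

```text
0.14516643254864925 15.000099688768387 [-0.45265609 -0.49107965  0.6249677 ] [-0.05877583  0.33079782  0.17327525] [-0.9724607   0.47345713  0.83267891  2.00180907 -0.46012676  0.86266743
 -1.43663242] [ 3.14139288e+00  3.17657003e-02 -3.75572499e-04]
```

Emit:
{"op": "apply_moves", "data": {
  "commands": [
    [0,0,0,0,0.2],
    [0,0,0,0,0.3],
    [0,0,0,0,0.3],
    [0,0,0,0,0.3],
    [0,0,0,0,0.3],
    [0,0,0,0,0.3],
    [0,0,0,0,0.3],
    [0,0,0,0,0.3],
    [0,0,0,0,0.3],
    [0,0,0,0,0.3],
    [0,0,0,0,0.24],
    [0,0,0,0,0]
  ]
}}

```text
clock: 17.73
position: [0.4992, 0.1366, 0.1253]
ee_rot: [2.202, 2.24, 0.001]
force: [0.4, -0.6, -1.4]
width: 0.146
gripper_force: 15.0
```

```bash
python3 - <<'E'
from h import *
o=observe();print(o['width'],o['gripper_force'],o['force'],o['ft_torque'],o['joints'],o['ee_rot'])
snap('wrist','wrist9');snap('side','side9');snap('scene','scene9')
a=cv2.resize(cv2.imread('pics/wrist8.png')[150:370,170:470],None,fx=1.33,fy=1.33);b=cv2.resize(cv2.imread('pics/wrist9.png')[150:370,170:470],None,fx=1.33,fy=1.33)
c=cv2.resize(cv2.imread('pics/side9.png')[130:280,240:440],(399,292))
d=cv2.resize(cv2.imread('pics/scene9.png')[130:280,210:410],(399,292))
cv2.imwrite('pics/c9.png',np.vstack([np.hstack([a[:,:399],b[:,:399]]),np.hstack([c,d])]))
E
```

```text
0.14579819269842922 14.999096095561981 [ 0.4423549  -0.62140183 -1.37203734] [-0.21352843 -0.13789386 -0.00308643] [-0.67139468  0.38903817  0.3964163   1.9799385  -0.20353129  0.8101548
 -0.14336241] [2.20204918e+00 2.24036515e+00 5.21163421e-04]
```

View pics/c9.png

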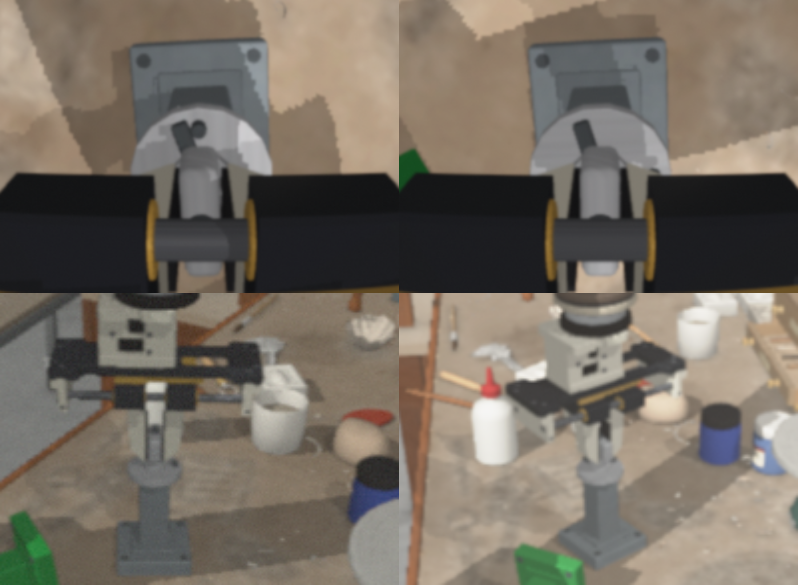

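The foot is square to the gripper before and after the back-off, which means a quarter turn relative to the jack. The pin is out of sight to the side, and the jack stands flat with the bar held at 15 N.

```bash
python3 -c "
from cell import arm
print(arm.sign_off())"
```

```text
the job is handed in; nothing more can be done
None
```

I handed the job in with the jack standing flat on its foot, the thumbscrew seated and then backed off about 1.57 rad, and the bar still gripped at 15 N; cup, bottle and stamp were not touched, and no verdict was shown.

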